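# Unhook the sample basket from the sprung weighing stand and set it in the rinse tub

## Task

The sample basket has drained on the hook of the sprung weighing stand. Take it by its black grip, lift it clear of the upturned hook tip and draw it off towards the robot without straining the hook (it comes up with the basket until it meets its stop; do not drag on the tip or push the rim up under the arm), then lower it gently into the white rinse tub until it stands flat on the mat in its bottom and let go. Do not knock over the small bottle.

Things in the scene. Friction and masses are not known exactly. Their poses are not given: they have to be found in the camera images.
- basket_grip (a point): Centre of the upright black grip tab on top of the loose wire basket's bail, 26 (x) x 14 (y) x 45 mm high, gripped across the 14 mm with a finger on each y side. Axes are the basket's: z up, -x the way off the hook, y along the bail's crossbar. The tab spans 26 mm below to 19 mm above this point; the crossbar (steel strip, 100 mm along y, 10 mm wide) lies 26 to 31 mm below it.
- basket: The same basket: origin at the centre of its underside, same axes, 139 mm below the grip's centre. Wire body 90 mm (x) by 100 mm (y) by 55 mm high with white cassettes fixed inside; the rigid bail rises from the middles of its y sides to the crossbar, whose underside is 108 mm up. Mass 0.51 to 0.69 kg, not known.
- stand: Grey weighing stand, fixed; origin on the bench below the spot where the basket's crossbar rests on the hook; the hook points along -x. The hook is the end of a level arm, an 8 mm steel bar along x over the basket's back rim: a 5 mm high lug stands 16 mm behind the crossbar, and 24 mm ahead (-x) of it the bar turns straight up, its tip 35 mm above the arm's top.
- stand_column (a point): Foot of the stand's upright column (on the bench, 135 mm behind the hook's resting spot; column 292 mm high). The arm slides on it on a spring (0.09 N per mm): the basket presses it down, and when lifted the arm follows, crossbar still on it, until it meets a stop collar after 4 to 74 mm, not known. In the hand the load grows steadily on the way, then stays at the full weight.
- stand_front (a point): Front edge of the stand's base plate (12 mm thick, 50 mm ahead of the hook's resting spot). Once the arm is at its stop the crossbar leaves it: 35 mm more lift passes the tip, 45 mm more makes the basket's back rim strike the arm from below. The basket must then be drawn 75 mm along -x before its back rim is out from under the hook.
- tub_floor (a point): Centre of the inside bottom (top of a soft grey foam mat, 13 mm above the bench, that gives 1 to 3 mm under the basket's weight, 3 N per mm) of the fixed white rinse tub: inside 97 mm along x, 107 mm along y, 41 mm deep, walls 4 mm, a 10 mm rim flange, small lift tabs at its y ends. The basket fits with 3.5 mm on each side, its x along the tub's x, either way round.
- tub: The same white tub; origin at the centre of its underside, axes as at its floor.
- bottle: Small glass bottle with an orange screw cap, 56 mm wide, 108 mm high, loose, standing in front of the stand and the tub, about between them; origin at the centre of its underside, z up.
- hung_tools (a point): Lowest tip of the pipettes that hang from the shelf edge behind the work, from here up and at this x or beyond; a bulkier one hangs 120 to 180 mm to the right of it, from 70 mm nearer the robot and 70 mm higher up: keep the wrist in front of them. On the bench, 270 mm nearer the robot and 170 mm to the right, a tall blue pipette stands on a fixed rest, 353 mm high: pass above it.
Not all that is in view belongs to the job. Leave any blue or red look-alike of the bottle alone.

How it is judged:
By the outcome, as a careful person would: the job done as asked, in the order asked, and still so for the second after the job is handed in, with the robot touching nothing.
It also fails if it takes over 72 s, if anything falls off the work surface, if the arm or the gripper's body presses on something with over 40 N, if the wrist force passes 120 N, or if a joint passes its speed limit or range.

## Robot

A 6-joint arm with a two-finger parallel gripper is mounted at the origin on a cart in front of the work surface, level with it; the furniture and walls round the work are solid. World frame = base frame: x ahead of the robot, y to its left, z up, the work surface at z = 0. Lengths are in m, angles in degrees, forces in N, time in s.
With the tool pointing down it reaches from about 0.35 to 1 m from the base axis. Payload 7.1 kg.
Tool frame: the origin (TCP) lies between the finger pads; the fingertips stand 8 mm ahead of it and the grasp point (between the pads) lies 11 mm behind it (robot.nose_length is the z of the fingertips in the tool frame, in m); z points along the fingers, y is the line along which they close (so a half turn about z gives the same grasp; the last joint's range is limited). The gripper opens to 85 mm and grips with 20 to 120 N. Pads are 22 mm wide; open, the fingers measure 114 mm over their backs; the gripper's body (76 mm by 85 mm) begins 54 mm behind the grasp point. The pads swing forward as they close: fully open they stand 13 mm farther back than shut.
Start: joints at [67.552, 24.242, 93.386, -0, 62.372, -1.089], TCP at [0.228, 0.582, 0.239] pointing down, gripper open.
Joint ranges: [-172.04, 172.04], [-51.8, 120.97], [4.93, 147.93], [-75.15, 255.16], [6.16, 154.13], [-145.62, 145.62]. Speed limits (degrees/s): [136.94, 136.94, 172.46, 180, 180, 180].

## Interface

Orientations are given as a 3x3 rotation matrix whose columns are the frame's x, y, z axes.
In Python, from workcell import robot, sensors, grab_frame, workorder gives the robot as it stands. Calls block until the motion is done:
- robot.move_pose(position, orientation): joint-space move of the TCP to a pose.
- robot.servo_line(position, attitude=None, max_speed=0.15, f_stop=None): straight line of the TCP; attitude=None keeps the orientation; max_speed is the mean speed in m/s. With f_stop (N) it stops when the force on the tool has changed by that much, and returns True; else False.
- robot.goto_joints(angles): joint-space move.
- robot.command_gripper(opening, strength=None): finger opening in m; strength is the grip in N (None keeps the last); returns when the fingers have stopped.
- robot.dwell(seconds).
- robot.inverse_kinematics(position, orientation): joint angles nearest the present ones, or None.
- sensors.get_obs(): the state.
- grab_frame(name): name is "side" or "top" or "wrist"; returns a dict with "frame" (384x512x3 uint8, blue, green, red), "mtx" (3x3 intrinsics, pixels), "k1" (the pictures are not rectified: a ray, as slopes to the right and down, at radius r is drawn at 1 + k1 r^2 times it, then the intrinsics apply), "rvec" (rotation vector, rad) and "tvec" (3), from world to camera coordinates, as OpenCV has them. Camera axes: x right, y down, z forward; pixel columns grow to the right and rows downward; lengths in m; the calibration is good to about 2 mm. A picture is of the moment at which its call begins. There is no depth.
A pose or a line that the arm cannot do raises robot.MotionError and nothing moves.
- workorder.finish_job(): hands the job in; it is judged then, once.
The state is a dict: "time_s": time; "q": joint angles; "qvel": joint speeds; "joint_efforts": joint torques, N m; "tcp_pos": TCP position; "orientation": TCP orientation; "contact_force": force on the tool from outside, world axes, zero at the start; "wrist_torque": the same for the moment, N m; "finger_gap": finger opening in m; "finger_force": force on a finger pad.
Only numpy, scipy, OpenCV 4.12 (cv2) and the standard library are available. Lean on these libraries where they do the work, as an engineer would, in place of code of your own. Each camera call takes 0.05 s, during which the arm holds its last target. There are 200 camera calls.

## Working session

There is one attempt and no reset: what is moved stays moved. The work goes in short steps, each a Python script; the robot and the scene stay as the last script left them, time stands still between calls to the robot, and variables do not carry over. Pictures are saved under pics/ and viewed, at most 10 in all, crops included, and the job is handed in when it is done.

```bash
ls; mkdir -p pics; cat > h.py <<'E'
import numpy as np, cv2, pickle
from workcell import robot, sensors, grab_frame, workorder
def grab(n, tag):
    f=grab_frame(n); cv2.imwrite(f'pics/{tag}.png',f['frame']); pickle.dump(f,open(f'pics/{tag}.pkl','wb')); return f
def load(tag): return pickle.load(open(f'pics/{tag}.pkl','rb'))
def dist(f): return np.array([f['k1'],0,0,0,0],float)
def ray(f,uv):
    n=cv2.undistortPoints(np.array([[uv]],float),f['mtx'],dist(f))[0,0]
    R=cv2.Rodrigues(np.array(f['rvec'],float))[0]; t=np.array(f['tvec'],float).ravel()
    d=R.T@np.array([n[0],n[1],1]); return -R.T@t, d/np.linalg.norm(d)
def onz(f,uv,z):
    c,d=ray(f,uv); return c+d*(z-c[2])/d[2]
def tri(*obs):
    A=0;b=0
    for f,uv in obs:
        c,d=ray(f,uv); P=np.eye(3)-np.outer(d,d); A=A+P; b=b+P@c
    p=np.linalg.solve(A,b); res=[np.linalg.norm((np.eye(3)-np.outer(d,d))@(p-c)) for c,d in (ray(f,uv) for f,uv in obs)]
    return p,res
def proj(f,P):
    return cv2.projectPoints(np.array(P,float).reshape(-1,1,3),np.array(f['rvec'],float),np.array(f['tvec'],float),f['mtx'],dist(f))[0].reshape(-1,2)
E
python3 - <<'E'
from h import *
for n in ('side','top','wrist'):
    f=grab(n,n+'0'); c,d=ray(f,(256,192)); print(n,c.round(3),d.round(3),f['k1'],f['mtx'][0])
a,b=load('side0')['frame'],load('top0')['frame']
cv2.imwrite('pics/sideL.png',cv2.resize(a,(800,600),interpolation=cv2.INTER_CUBIC))
cv2.imwrite('pics/topL.png',cv2.resize(b,(800,600),interpolation=cv2.INTER_CUBIC))
o=sensors.get_obs(); print(o)
E
```

```text
pics
side [ 0.17  -0.499  0.855] [ 0.292  0.688 -0.665] -0.028272562265060423 [408.62510498   0.         257.05203642]
top [0.311 0.219 1.171] [ 0.154 -0.006 -0.988] -0.040728269494598277 [359.58912222   0.         258.61209236]
wrist [0.15  0.612 0.372] [ 0.286 -0.115 -0.951] -0.016123904041306827 [296.89596058   0.         256.20526668]
{'time_s': 0.15, 'q': array([ 6.75514296e+01,  2.42765551e+01,  9.34212269e+01, -1.52924325e-04,
        6.23714744e+01, -1.08816241e+00]), 'qvel': array([ 0.15649241, -0.1211993 , -0.25016893,  0.00305997, -0.04814002,
       -0.13552864]), 'joint_efforts': array([ 6.54603009e-04, -5.57771623e+01, -2.82017308e+01, -7.61904766e-05,
        4.82891744e-03, -7.38503036e-05]), 'tcp_pos': array([0.22745991, 0.58169594, 0.23870149]), 'orientation': array([[-9.31308174e-01,  3.64231895e-01, -4.59381234e-04],
       [ 3.64232184e-01,  9.31307503e-01, -1.11805887e-03],
       [ 2.05924898e-05, -1.20857879e-03, -9.99999269e-01]]), 'contact_force': array([ 0.90576226, -0.03738067,  0.31850718]), 'wrist_torque': array([ 0.00842776, -0.00080868, -0.00296179]), 'finger_force': 0.0, 'finger_gap': 0.08496362855254358}
```

View pics/sideL.png

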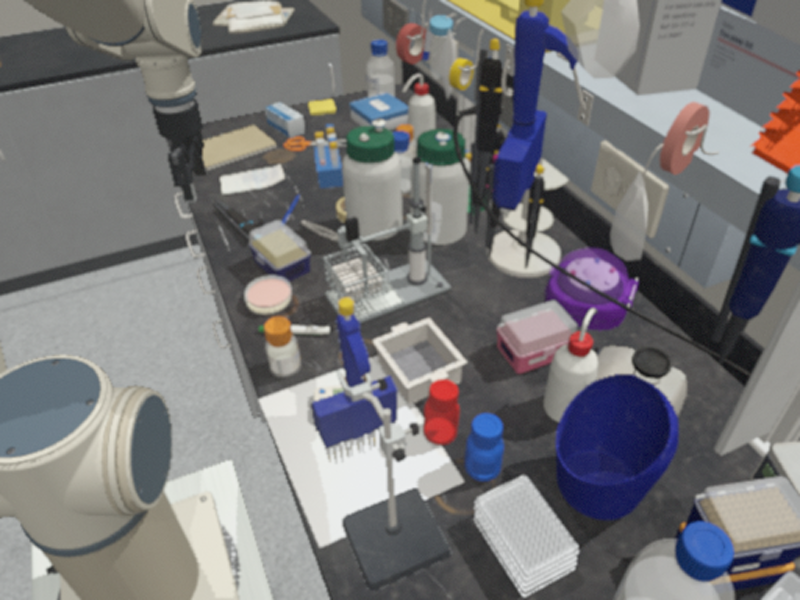

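View pics/topL.png

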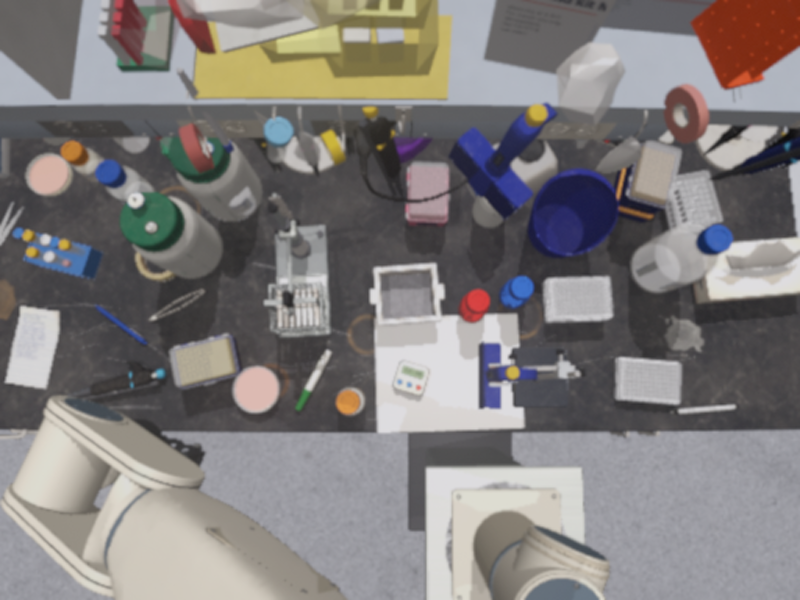

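The side view shows the basket on its hook at about (355,265), the tub at (420,360) and the bottle at (282,345). In the top view they are at (300,300), (407,295) and (349,401). I'll zoom in for exact pixel positions.

```bash
python3 - <<'E'
from h import *
def crop(tag,x,y,w,h,s,out):
    im=load(tag)['frame'][y:y+h,x:x+w]
    im=cv2.resize(im,None,fx=s,fy=s,interpolation=cv2.INTER_CUBIC)
    for i in range(0,w,10): cv2.putText(im,str(x+i),(i*s,8),0,.3,(0,255,255),1); im[:,i*s]=im[:,i*s]*0.75
    for j in range(0,h,10): cv2.putText(im,str(y+j),(0,j*s+4),0,.3,(0,255,255),1); im[j*s]=im[j*s]*0.75
    cv2.imwrite(f'pics/{out}.png',im)
crop('side0',195,120,130,100+30,5-1+0,'sc') if 0 else crop('side0',195,125,125,140,4,'sc')
crop('top0',160,140,130,95,6,'tc')
E
```

```text
(no output)
```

View pics/sc.png

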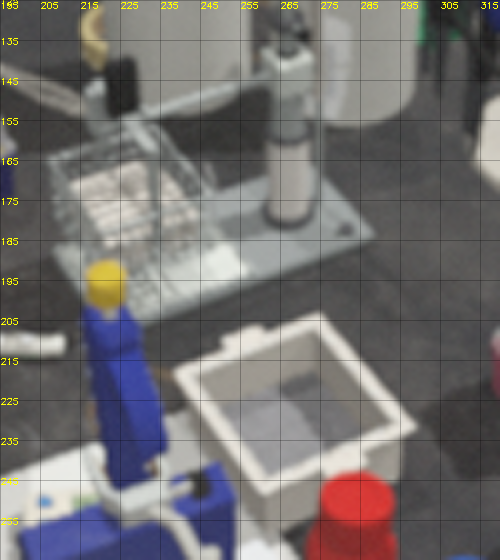

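View pics/tc.png

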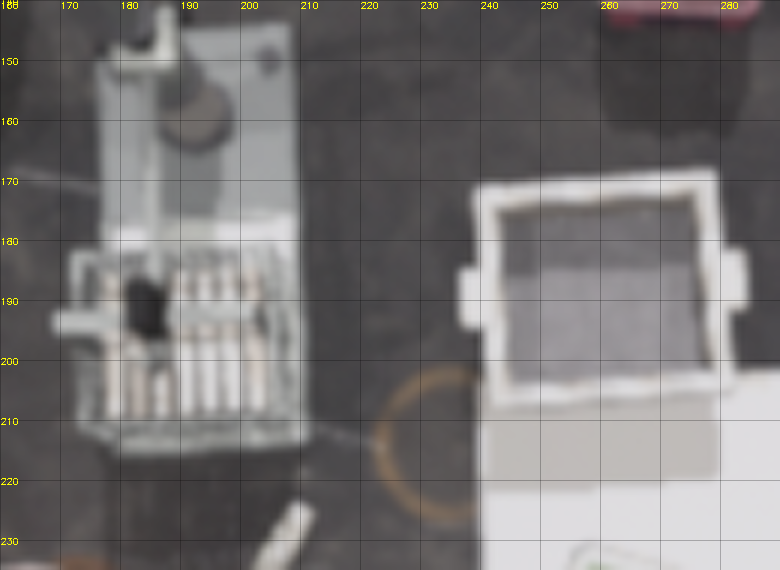

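```bash
python3 - <<'E'
from h import *
S,T=load('side0'),load('top0')
print('grip',tri((S,(224.7,146.3)),(T,(184,191))))
prs={'++':((275,203),(238.5,171)),'+-':((298.5,231),(279,168.5)),'--':((261.5,248),(282,204.5)),'-+':((238.5,217.5),(241.5,207.5))}
C={}
for k,(s,t) in prs.items():
    p,r=tri((S,s),(T,t)); C[k]=p; print(k,p.round(4),np.round(r,4),onz(S,s,.054).round(4)[:2],onz(T,t,.054).round(4)[:2])
print('mean',sum(C.values())/4)
# crossbar ends / stand plate corners
for n,uv in dict(plateTR=(208,144),plateTLish=(176,150)).items(): print(n,onz(T,uv,.012).round(4))
for n,uv in dict(right=(288.5,183),left=(208.5,190),bot=(230,205)).items(): print('S',n,onz(S,uv,.012).round(4))
# basket rim corners at z unknown
print('bail',tri((S,(217,153)),(T,(169,193.5))))
for n,uv in dict(bl=(168.5,193.5),br=(203,191.5)).items(): print(n,onz(T,uv,.19).round(4))
print('bottle',onz(S,(177,209),.108),onz(T,(223.5,257),.108))
E
```

```text
grip (array([0.46618909, 0.41383016, 0.18174296]), [np.float64(0.0017213222923781436), np.float64(0.0017213222923780646)])
++ [0.554  0.2683 0.0483] [0.0001 0.0001] [0.5512 0.2628] [0.5529 0.268 ]
+- [0.5611 0.1394 0.053 ] [0.0006 0.0006] [0.56   0.1387] [0.5615 0.1393]
-- [0.4474 0.1304 0.0497] [0.0006 0.0006] [0.4466 0.1269] [0.4463 0.1309]
-+ [0.4367 0.2577 0.0493] [0.0004 0.0004] [0.4347 0.2533] [0.4365 0.2575]
mean [0.49981111 0.19894541 0.05005963]
plateTR [0.6536 0.3724 0.012 ]
plateTLish [0.6326 0.4783 0.012 ]
S right [0.6506 0.3677 0.012 ]
S left [0.4091 0.445  0.012 ]
S bot [0.4454 0.3525 0.012 ]
bail (array([0.46312461, 0.47019005, 0.12314519]), [np.float64(0.006517787092566426), np.float64(0.006517787092566487)])
bl [0.4595 0.4544 0.19  ]
br [0.4653 0.3594 0.19  ]
bottle [0.281438   0.30108924 0.108     ] [0.28559986 0.30676569 0.108     ]
```

```bash
cat >> h.py <<'E'
def Rz(deg):
    c,s=np.cos(np.radians(deg)),np.sin(np.radians(deg))
    return np.array([[-c,-s,0],[-s,c,0],[0,0,-1.]])
E
python3 - <<'E'
from h import *
robot.servo_line([0.228,0.582,0.36],max_speed=0.25)
robot.move_pose([0.42,0.41,0.35],Rz(4.4))
f=grab('wrist','w1'); o=sensors.get_obs(); print(o['time_s'],o['tcp_pos'],o['contact_force'])
im=cv2.resize(f['frame'],(800,600),interpolation=cv2.INTER_CUBIC); cv2.imwrite('pics/w1L.png',im)
for n,p in dict(grip=[.466,.414,.182],tub=[.4998,.199,.013]).items(): print(n,proj(f,p))
E
```

```text
1.8417 [0.4192598  0.4105946  0.34928174] [ 0.73012571 -0.79826562 -0.20060416]
grip [[257.3406101  220.81202368]]
tub [[126.68902569 190.03961134]]
```

View pics/w1L.png

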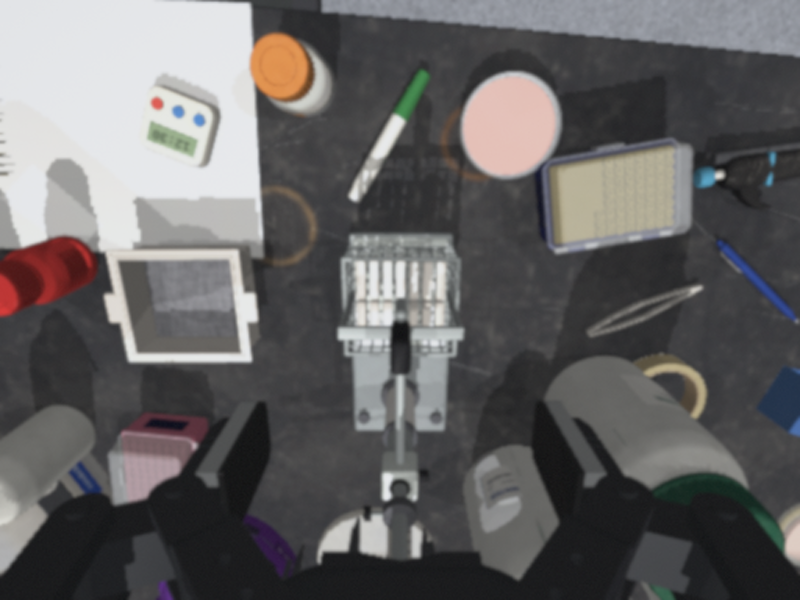

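The wrist view shows the crossbar from (338,334) to (463,334), the black tab centred at (401,346), and the tub rim corners at (107,250), (247,247), (255,360) and (123,361). The grip estimate projects to within 1 px of the tab. Next I'll fit the tub and the bail across all three views.

```bash
python3 - <<'E'
from h import *
from scipy.optimize import least_squares
S,T,W=load('side0'),load('top0'),load('w1')
k=.64
obs={'++':((275,203),(238.5,171),(255*k,360*k)),'+-':((298.5,231),(279,168.5),(123*k,361*k)),'--':((261.5,248),(282,204.5),(107*k,250*k)),'-+':((238.5,217.5),(241.5,207.5),(247*k,247*k))}
sg={'+':1,'-':-1}
def pts(p):
    c,s=np.cos(p[2]),np.sin(p[2]); o=[]
    for q in obs: 
        a,b=sg[q[0]]*p[4]/2,sg[q[1]]*p[5]/2; o.append([p[0]+c*a-s*b,p[1]+s*a+c*b,p[3]])
    return np.array(o)
for cams in ([0,1,2],[0,1],[2]):
    F=[S,T,W]
    def res(p):
        P=pts(p); e=[(proj(F[i],P)-np.array([obs[q][i] for q in obs])).ravel() for i in cams]
        return np.r_[np.concatenate(e),(p[3]-.054)/.001,(p[4]-.117)/.001,(p[5]-.127)/.001]
    r=least_squares(res,[.5,.2,.07,.054,.117,.127],loss='soft_l1'); print(cams,r.x.round(4),np.degrees(r.x[2]).round(2),np.abs(r.fun).max().round(2))
print('grip',tri((S,(224.7,146.3)),(T,(184,191)),(W,(401*k,346*k))), tri((T,(184,191)),(W,(401*k,346*k))))
for z in (.145,.155,.165):
    a,b=onz(W,(338*k,334*k),z),onz(W,(463*k,334*k),z); d=b-a; print(z,a.round(4),b.round(4),np.linalg.norm(d).round(4),np.degrees(np.arctan2(-d[0],d[1])).round(2))
a,b=onz(W,(355*k,430*k),.012),onz(W,(445*k,430*k),.012);d=b-a;print('plate',a,b,np.degrees(np.arctan2(-d[0],d[1])))
E
```

```text
[0, 1, 2] [0.4985 0.1996 0.077  0.0519 0.1166 0.1278] 4.41 4.49
[0, 1] [0.499  0.1977 0.0809 0.0535 0.1168 0.127 ] 4.64 0.73
[2] [0.4966 0.2023 0.074  0.0541 0.1167 0.1279] 4.24 4.73
grip (array([0.46626523, 0.41346903, 0.18223732]), [np.float64(0.0019417478346386687), np.float64(0.0015266508949929947), np.float64(0.0004473007692295211)]) (array([0.46806936, 0.41363002, 0.17951766]), [np.float64(0.00030910401443081677), np.float64(0.0003091040144308017)])
0.145 [0.4764 0.3644 0.145 ] [0.469  0.4623 0.145 ] 0.0981 4.29
0.155 [0.4722 0.3656 0.155 ] [0.4651 0.4605 0.155 ] 0.0952 4.29
0.165 [0.4681 0.3667 0.165 ] [0.4612 0.4588 0.165 ] 0.0923 4.29
plate [0.65216495 0.37284982 0.012     ] [0.64418871 0.47877375 0.012     ] 4.306335216567964
```

```bash
python3 - <<'E'
from h import *
robot.servo_line([.467,.4136,.225],attitude=Rz(4.35),max_speed=0.15)
f=grab('wrist','w2'); o=sensors.get_obs(); print(o['time_s'],o['tcp_pos'],o['contact_force'])
im=cv2.resize(f['frame'],(800,600),interpolation=cv2.INTER_CUBIC); cv2.imwrite('pics/w2L.png',im)
R=np.array([.467,.4136,.181]);c,s=np.cos(np.radians(4.35)),np.sin(np.radians(4.35)); Q=np.array([[c,-s,0],[s,c,0],[0,0,1]])
P=[R+Q@np.array(v) for v in ([-.013,-.007,.019],[-.013,.007,.019],[.013,.007,.019],[.013,-.007,.019],[0,-.05,-.026],[0,.05,-.026])]
print((proj(f,P)/.64).round(0))
E
```

```text
2.9333 [0.46723283 0.41409976 0.2261642 ] [0.14637356 0.45685632 0.60514703]
[[382. 348.]
 [420. 348.]
 [419. 408.]
 [383. 408.]
 [296. 334.]
 [506. 334.]]
```

View pics/w2L.png

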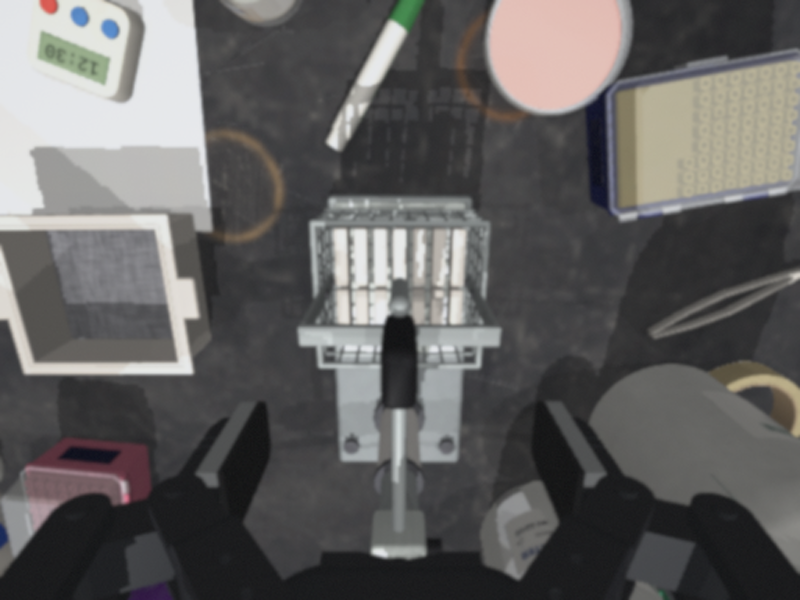

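The view is centred: the tab top spans columns 382 to 417 down to row 408, and the crossbar runs from (299,337) to (500,337). The crossbar looks slightly narrower than predicted, so the height may be lower than I estimated. I'll fit it.

```bash
python3 - <<'E'
from h import *
from scipy.optimize import least_squares
S,T,W,V=load('side0'),load('top0'),load('w1'),load('w2'); k=.64
c,s=np.cos(np.radians(4.35)),np.sin(np.radians(4.35)); Q=np.array([[c,-s,0],[s,c,0],[0,0,1]])
A=[(V,(299.5*k,337*k),(0,-.05,-.026)),(V,(500*k,337*k),(0,.05,-.026)),(V,(399.5*k,408*k),(.013,0,.019)),
   (W,(338*k,334*k),(0,-.05,-.026)),(W,(463*k,334*k),(0,.05,-.026)),(W,(401*k,372*k),(.013,0,.019))]
B=[(T,(184,191),(0,0,0)),(S,(224.7,146.3),(0,0,0)),(T,(168.7,193.3),(0,.05,-.026))]
for L in (A,B,A+B):
    f=lambda g: np.concatenate([proj(F,g+Q@np.array(o))[0]-uv for F,uv,o in L])
    r=least_squares(f,[.467,.4136,.181],loss='soft_l1'); print(r.x.round(4),r.fun.round(1))
# sharp edge profile of crossbar row and tab
g=cv2.cvtColor(V['frame'],cv2.COLOR_BGR2GRAY)
print(g[214:219,184:200].mean(0).round(0)); print(g[214:219,312:328].mean(0).round(0)); print(g[255,235:276])
E
```

```text
[0.4726 0.4134 0.171 ] [ 0.2  0.1 -0.2 -0.1  0.1 -0.5 -0.7 -0.   0.9 -0.1 -0.2  2. ]
[0.4673 0.4131 0.1819] [ 0.1  0.2  1.  -0.1 -0.3  0.6]
[0.4714 0.4135 0.1734] [-0.4 -0.1  0.7 -0.3  0.3 -0.2 -0.9 -0.2  1.2 -0.3 -0.1  2.1  0.6 -0.8
  2.6  1.9  0.3 -0.4]
[ 64.  64.  65.  66.  67.  74. 103. 146. 178. 190. 191. 192. 192. 192.
 194. 195.]
[179. 179. 178. 178. 178. 177. 170. 148. 110.  78.  68.  67.  67.  68.
  68.  69.]
[174 174 172 171 168 159 143 121  94  62  38  36  41  48  53  58  59  57
  54  52  50  47  46  41  40  38  34  31  31  31  41  64  89 108 120 139
 158 166 167 168 167]
```

The wrist views put the grip at about (0.471, 0.4135, 0.174), and the tall tab tolerates the remaining difference in height. Descending to grasp now.

```bash
cat >> h.py <<'E'
def force(n=12,dt=.02):
    F=[]
    for _ in range(n): robot.dwell(dt); F.append(sensors.get_obs()['contact_force'])
    return np.mean(F,0),np.std(F,0)
E
python3 - <<'E'
from h import *
print('stop',robot.servo_line([.4705,.4135,.166],attitude=Rz(4.35),max_speed=0.08,f_stop=5))
print('F0',force(), sensors.get_obs()['tcp_pos'])
robot.command_gripper(0.035,40); print(force(5)[0])
robot.command_gripper(0.0,40)
o=sensors.get_obs(); print(o['time_s'],o['finger_gap'],o['finger_force'],o['tcp_pos'],o['wrist_torque']); print('F1',force())
E
```

```text
stop False
F0 (array([ 0.06135333,  0.19752432, -0.00393655]), array([0.36370555, 0.51857253, 0.32516658])) [0.47075365 0.41372571 0.16662972]
[ 0.5709708  -0.13338036  0.23277139]
4.9583 0.01368665282969523 43.19114852527491 [0.4705344  0.4133455  0.16595675] [-0.12910235 -0.01266505 -0.04106725]
F1 (array([ 0.35888289, -0.9851157 ,  0.60482599]), array([0.65790985, 0.44364558, 0.27805687]))
```

```bash
python3 - <<'E'
from h import *
import json
L=[]
g=lambda tag: grab('side',tag)
f,_=force(25,.01); L.append((0,*f)); g('s_0')
x,y=.4705,.4134; z0=.166
for h in range(4,41,4):
    robot.servo_line([x,y,z0+h/1000],attitude=Rz(4.35),max_speed=0.04)
    f,_=force(25,.01); z=sensors.get_obs()['tcp_pos'][2]; L.append((h,*f)); print(h,round((z-z0)*1000,1),f.round(2))
    grab('side',f's_{h}')
json.dump(L,open('log.json','w')); o=sensors.get_obs(); print(o['time_s'],o['wrist_torque'].round(2))
E
```

```text
4 4.0 [ 0.04 -1.12  0.15]
8 7.9 [-0.17 -0.99 -0.43]
12 12.0 [-0.7  -0.51 -0.55]
16 16.0 [-0.88 -0.16 -1.01]
20 20.0 [-0.53  0.02 -1.36]
24 24.0 [-0.53 -0.29 -1.88]
28 27.6 [ 0.06 -0.09 -5.71]
32 32.0 [-0.01  0.06 -5.59]
36 36.0 [-0.05 -0.03 -5.92]
40 40.0 [ 0.07  0.01 -5.82]
10.5 [-0.01 -0.02  0.02]
```

The load jumped between 24 and 27.6 mm, so the stop is at about 26 mm. That puts the full lift at 66 mm, after which I draw the basket off.

```bash
python3 - <<'E'
from h import *
a=np.radians(4.35); p=np.array([.4705,.4134,.166])
u=np.array([-np.cos(a),-np.sin(a),0]); R=Rz(4.35)
q=p+[0,0,.066]; print(robot.servo_line(q,attitude=R,max_speed=0.04,f_stop=4)); print(force()[0].round(2),sensors.get_obs()['tcp_pos'])
q1=q+u*.090; print(robot.servo_line(q1,attitude=R,max_speed=0.05,f_stop=4)); print(force()[0].round(2),sensors.get_obs()['tcp_pos'])
f=grab('side','s_d')
cv2.imwrite('pics/s_dL.png',cv2.resize(f['frame'][80:230,170:370],(800,600),interpolation=cv2.INTER_CUBIC))
print(sensors.get_obs()['time_s'])
E
```

```text
False
[ 0.37 -0.   -5.68] [0.47034447 0.41325159 0.23162384]
False
[-0.03 -0.06 -5.47] [0.38085878 0.40654603 0.23196848]
13.7
```

View pics/s_dL.png

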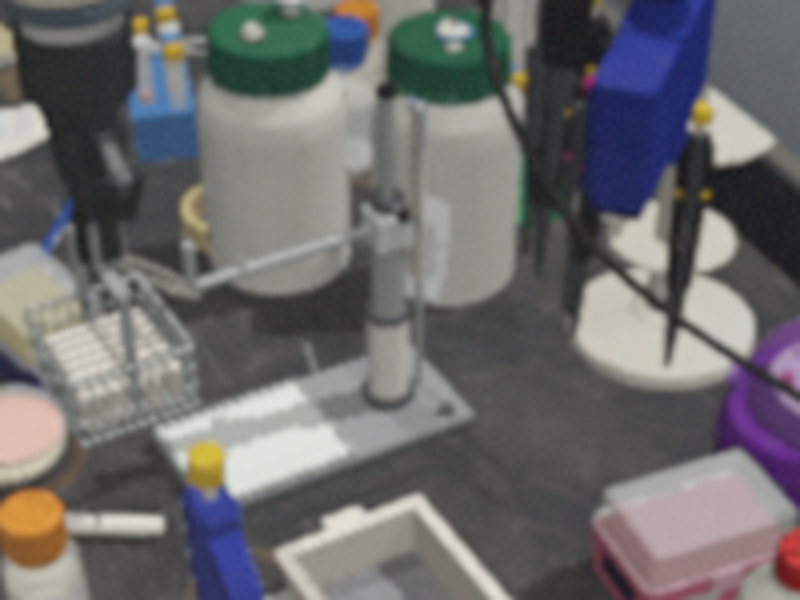

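The basket is clear of the hook, at about (110,360) in the crop, and the tip at (190,245) is free. I'll raise it, carry it towards the tub and measure the tub from near.

```bash
python3 - <<'E'
from h import *
print('pip',tri((load('side0'),(222,192)),(load('top0'),(327.7,238))))
R=Rz(4.35); p=sensors.get_obs()['tcp_pos']
robot.servo_line([p[0],p[1],.31],attitude=R,max_speed=0.15)
robot.servo_line([.45,.335,.31],attitude=R,max_speed=0.12); robot.dwell(.3)
f=grab('wrist','w3'); cv2.imwrite('pics/w3L.png',cv2.resize(f['frame'],(800,600),interpolation=cv2.INTER_CUBIC))
t=grab('top','t3'); o=sensors.get_obs(); print(o['time_s'],o['tcp_pos'],o['q'].round(1))
E
```

```text
pip (array([0.33422186, 0.05072067, 0.34954736]), [np.float64(0.0001434637072718003), np.float64(0.00014346370727165973)])
15.7417 [0.44981632 0.33523365 0.31004251] [ 35.5  14.5  97.6   0.   67.9 -58.9]
```

View pics/w3L.png

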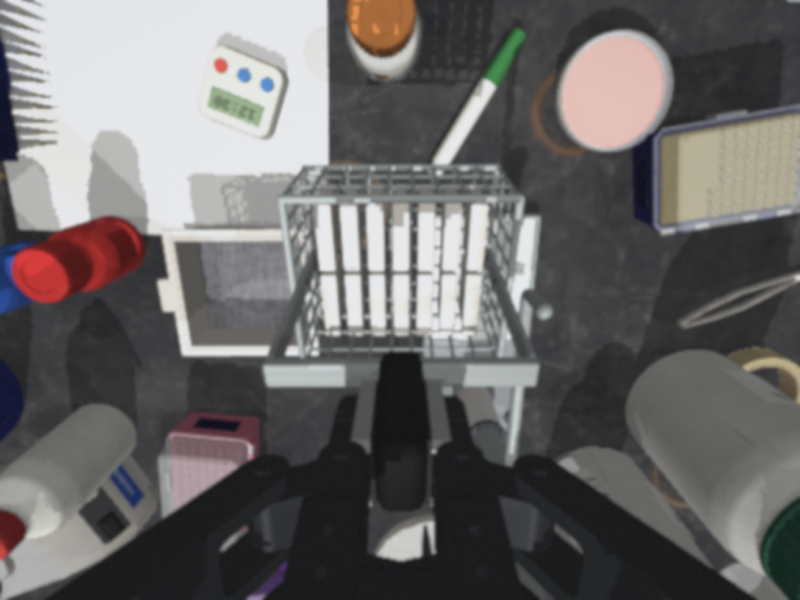

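w3 shows the basket held straight, with its crossbar from (265,375) to (537,375). The tub's left rim corners are at (163,230) and (183,357). I'll fit the tub pose and the basket's offset in the hand from the near views.

```bash
python3 - <<'E'
from h import *
from scipy.optimize import least_squares
S,T,W1,W2,W3=[load(t) for t in ('side0','top0','w1','w2','w3')]; k=.64
O=[(S,'++',(275,203)),(S,'+-',(298.5,231)),(S,'--',(261.5,248)),(S,'-+',(238.5,217.5)),
(T,'++',(238.5,171)),(T,'+-',(279,168.5)),(T,'--',(282,204.5)),(T,'-+',(241.5,207.5)),
(W1,'--',(107,250)),(W1,'-+',(237,249)),(W1,'++',(251,361)),(W1,'+-',(124,361)),
(W2,'-+',(167,214)),(W2,'++',(193,374)),(W2,'+-',(23,375)),(W3,'--',(163,230)),(W3,'+-',(183,357))]
O=[(f,c,(np.array(u)*(k if f is W1 or f is W2 or f is W3 else 1))) for f,c,u in O]
sg={'+':1,'-':-1}
def pt(p,q):
    c,s=np.cos(p[2]),np.sin(p[2]); a,b=sg[q[0]]*.1170/2,sg[q[1]]*.127/2
    return [p[0]+c*a-s*b,p[1]+s*a+c*b,.054]
for nm,L in (('all',O),('wrist',O[8:]),('w2,w3',O[12:]),('ST',O[:8])):
    r=least_squares(lambda p:np.concatenate([proj(f,pt(p,q))[0]-u for f,q,u in L]),[.5,.2,.077],loss='soft_l1')
    print(nm,r.x.round(4),np.degrees(r.x[2]).round(2)); 
    if nm in('all','wrist'): print(r.fun.round(1))
tcp=np.array([.4498,.3352,.3100]); a=np.radians(4.35); Q=np.array([[np.cos(a),-np.sin(a),0],[np.sin(a),np.cos(a),0],[0,0,1]])
g=cv2.cvtColor(W3['frame'],cv2.COLOR_BGR2GRAY)
# bar: top surface strip; sub-pixel ends
print(g[238:242,164:178].mean(0).round(),g[238:242,336:350].mean(0).round()); print('rows',g[222:256,200])
r=least_squares(lambda v:np.concatenate([proj(W3,tcp+Q@(v+[0,y,0]))[0]-u for y,u in ((-.05,(265.5*k,375*k)),(.05,(537*k,375*k)))]),[0,0,-.02])
print('crossbar top centre in basket axes rel tcp',r.x.round(4),r.fun.round(2))
E
```

```text
all [0.4984 0.1989 0.0775] 4.44
[-0.4 -0.9  0.3 -0.6 -1.2 -0.9 -0.4 -1.1  0.4  0.3 -0.3 -0.1 -0.1  0.4
 -0.1  0.4 -1.8 -0.3  0.7 -0.   0.3  0.8  2.6  0.9 -0.4  0.1 -0.   0.7
  0.2  0.  -1.9 -0.3 -0.9 -0.6]
wrist [0.4983 0.1992 0.0768] 4.4
[-1.6 -0.4  0.9 -0.1  0.4  0.8  2.8  0.8 -0.1  0.   0.2  0.6  0.3 -0.1
 -1.7 -0.5 -0.8 -0.7]
w2,w3 [0.4984 0.1995 0.0783] 4.49
ST [0.4989 0.1975 0.0809] 4.64
[ 56.  57.  63.  78. 108. 149. 180. 191. 193. 194. 193. 193. 193. 193.] [179. 179. 178. 178. 178. 177. 169. 147. 110.  77.  63.  61.  62.  62.]
rows [157 155 180 209 210 171 119  91  91  98 118 153 188 204 203 196 192 190
 190 193 194 193 191 188 174 139  98  75  73  74  74  75  75  74]
crossbar top centre in basket axes rel tcp [-0.0051 -0.0003 -0.0196] [-0.    0.07 -0.   -0.07]
```

```bash
python3 - <<'E'
from h import *
from scipy.optimize import least_squares
W1,W2,W3=[load(t) for t in ('w1','w2','w3')]; k=.64
a=np.radians(4.35); Q=np.array([[np.cos(a),-np.sin(a),0],[np.sin(a),np.cos(a),0],[0,0,1]])
for n,W,c in (('w1',W1,215),('w2',W2,230),('w3',W3,200)):
    g=cv2.cvtColor(W['frame'],cv2.COLOR_BGR2GRAY); print(n,list(g[205:256,c]))
for n,W,u1,u2 in (('w1',W1,(338,334),(463,334)),('w2',W2,(298,337),(500,337)),('w3',W3,(265.5,375),(537,375))):
    r=least_squares(lambda v:np.concatenate([proj(W,v+Q@np.array([0,y,0]))[0]-np.array(u)*k for y,u in ((-.05,u1),(.05,u2))]),[.46,.4,.15]); print(n,r.x.round(4), 'at z.147:',onz(W,(np.array(u1)+u2)/2*k,.147).round(4))
# expected image of held basket body for zero tilt, x offsets
tcp=np.array([.4498,.3352,.3100])
for dx in (-.005,0,.003):
    B=tcp+Q@np.array([dx,0,-.0196+.026-.139])
    P=[B+Q@np.array(v) for v in ([-.045,-.05,.055],[-.045,.05,.055],[-.045,-.05,0],[-.045,.05,0],[.045,.05,.055],[0,-.05,.113],[0,.05,.113])]
    print(dx,(proj(W3,P)/k).round(0).tolist())
    t=B+Q@np.array([0,0,.158]); print('tabtop front/back',(proj(W3,[t+Q@np.array([-.013,0,0]),t+Q@np.array([.013,0,0])])/k).round(0).tolist())
E
```

```text
w1 [np.uint8(56), np.uint8(58), np.uint8(59), np.uint8(63), np.uint8(75), np.uint8(90), np.uint8(96), np.uint8(98), np.uint8(100), np.uint8(101), np.uint8(101), np.uint8(95), np.uint8(79), np.uint8(63), np.uint8(60), np.uint8(60), np.uint8(60), np.uint8(60), np.uint8(59), np.uint8(59), np.uint8(59), np.uint8(60), np.uint8(60), np.uint8(60), np.uint8(60), np.uint8(60), np.uint8(60), np.uint8(60), np.uint8(60), np.uint8(60), np.uint8(61), np.uint8(60), np.uint8(61), np.uint8(60), np.uint8(60), np.uint8(59), np.uint8(59), np.uint8(60), np.uint8(61), np.uint8(61), np.uint8(62), np.uint8(61), np.uint8(59), np.uint8(60), np.uint8(60), np.uint8(60), np.uint8(60), np.uint8(59), np.uint8(59), np.uint8(58), np.uint8(58)]
w2 [np.uint8(226), np.uint8(216), np.uint8(173), np.uint8(127), np.uint8(132), np.uint8(158), np.uint8(171), np.uint8(174), np.uint8(175), np.uint8(176), np.uint8(180), np.uint8(185), np.uint8(188), np.uint8(189), np.uint8(189), np.uint8(186), np.uint8(180), np.uint8(179), np.uint8(177), np.uint8(160), np.uint8(147), np.uint8(161), np.uint8(179), np.uint8(173), np.uint8(163), 
[... 1131 characters left out ...]
), np.uint8(74)]
w1 [0.4754 0.4135 0.1384] at z.147: [0.4719 0.4133 0.147 ]
w2 [0.4717 0.413  0.1472] at z.147: [0.4718 0.413  0.147 ]
w3 [0.4448 0.3346 0.2904] at z.147: [0.518  0.3404 0.147 ]
-0.005 [[292.0, 228.0], [511.0, 227.0], [313.0, 212.0], [490.0, 212.0], [498.0, 402.0], [266.0, 375.0], [538.0, 375.0]]
tabtop front/back [[403.0, 409.0], [402.0, 489.0]]
0 [[292.0, 238.0], [511.0, 238.0], [314.0, 221.0], [489.0, 221.0], [497.0, 410.0], [268.0, 387.0], [536.0, 387.0]]
tabtop front/back [[402.0, 425.0], [402.0, 503.0]]
0.003 [[293.0, 245.0], [510.0, 245.0], [314.0, 226.0], [489.0, 226.0], [497.0, 415.0], [268.0, 394.0], [536.0, 394.0]]
tabtop front/back [[402.0, 435.0], [402.0, 511.0]]
```

The body in w3 looks wider at the front than an untilted basket should. I'll fit pitch in w2 and w3.

```bash
python3 - <<'E'
from h import *
from scipy.optimize import least_squares
from scipy.spatial.transform import Rotation as Ro
W2,W3,S=[load(t) for t in ('w2','w3','s_d')]; k=.64
def fit(W,obs,x0):
    def f(v):
        M=Ro.from_euler('ZYX',[v[3],v[4],v[5]],degrees=True).as_matrix()
        return np.concatenate([proj(W,v[:3]+M@np.array(o))[0]-np.array(u)*k for o,u in obs])
    r=least_squares(f,x0); return r.x.round(4),r.fun.round(1)
m=([-.045,-.05,.055-.113],[-.045,.05,.055-.113],[-.045,-.05,-.113],[-.045,.05,-.113],[0,-.05,0],[0,.05,0])
print('origin=crossbar top centre; yaw,pitch,roll')
print('w2',fit(W2,list(zip(m,[(310,222),(489,222),(328,200),(472,200),(298,337),(500,337)])),[.47,.413,.147,4.35,0,0]))
print('w3',fit(W3,list(zip(m,[(281,200),(523,200),(303,167),(500,167),(265.5,375),(537,375)])),[.45,.335,.29,4.35,0,0]))
for n,f in (('sc_d',S),):
    im=f['frame'][140:200,170:230]
im=np.hstack([cv2.resize(load('s_0')['frame'][125:200,195:258],(400,476),interpolation=cv2.INTER_CUBIC),cv2.resize(S['frame'][130:205,165:228],(400,476),interpolation=cv2.INTER_CUBIC)])
cv2.imwrite('pics/cmp.png',im); print(sensors.get_obs()['wrist_torque'])
E
```

```text
origin=crossbar top centre; yaw,pitch,roll
w2 (array([0.4724, 0.413 , 0.1466, 4.3548, 5.3416, 0.2992]), array([ 1.2, -1.1, -1.2, -1.1, -1.1,  0.6,  1. ,  0.5,  0.2,  0.5, -0.2,
        0.6]))
w3 (array([ 0.4436,  0.3345,  0.2925,  4.3295, 13.0811,  0.1578]), array([ 0.6,  0.7, -1.1,  0.8,  1.4, -0.8, -1.2, -0.8, -1.1, -0.2,  1.4,
        0. ]))
[ 0.01991398 -0.1897543  -0.03469556]
```

View pics/cmp.png

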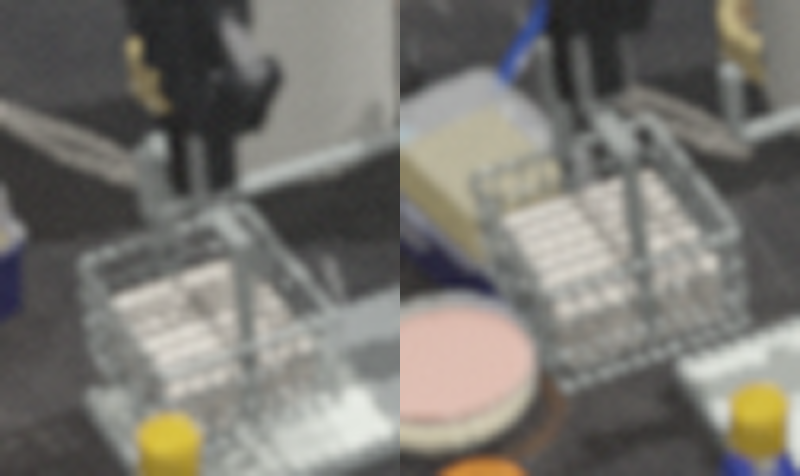

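The comparison confirms that the basket pitched forward in the pads, by about 8 to 13°. I'll grip harder and use the wrist torque to level it by tilting the tool.

```bash
cat >> h.py <<'E'
from scipy.spatial.transform import Rotation as Ro
YAW=4.35; a_=np.radians(YAW); Q=np.array([[np.cos(a_),-np.sin(a_),0],[np.sin(a_),np.cos(a_),0],[0,0,1]])
def att(pitch): # pitch (deg) about basket y
    return Q@Ro.from_euler('y',pitch,degrees=True).as_matrix()@Q.T@Rz(YAW)
def torq(n=50,dt=.01):
    T=[];F=[]
    for _ in range(n): robot.dwell(dt); o=sensors.get_obs(); T.append(Q.T@o['wrist_torque']); F.append(Q.T@o['contact_force'])
    return np.mean(T,0).round(4),(np.std(T,0)/n**.5).round(4),np.mean(F,0).round(2)
E
python3 - <<'E'
from h import *
robot.command_gripper(0.0,100); robot.dwell(.2)
print('t0',torq())
for th in (-6,-12):
    robot.servo_line([.45,.335,.31],attitude=att(th),max_speed=.05); robot.dwell(.2)
    print(th,torq())
grab('wrist','w4'); o=sensors.get_obs(); print(o['time_s'],o['tcp_pos'],o['finger_gap'])
# crossbar in w4
g=cv2.cvtColor(load('w4')['frame'],cv2.COLOR_BGR2GRAY); print(list(map(int,g[228:252,200])))
E
```

```text
t0 (array([-0.005 , -0.1543, -0.0027]), array([0.0043, 0.0049, 0.0042]), array([-0.02,  0.08, -5.55]))
-6 (array([0.    , 0.0402, 0.0069]), array([0.0041, 0.0042, 0.0046]), array([ 0.05,  0.04, -5.54]))
-12 (array([-0.0041,  0.2389, -0.0005]), array([0.0035, 0.004 , 0.0034]), array([-0.  , -0.02, -5.58]))
18.375 [0.45002313 0.33497562 0.30995868] 0.012895197577451247
[72, 78, 83, 89, 104, 131, 161, 178, 183, 182, 182, 182, 185, 188, 191, 191, 191, 189, 175, 138, 93, 68, 61, 61]
```

The torque and crossbar shift agree on a tilt of about 13.5°. I'll set the tool to −13.5° and hover over the tub, then check one composite with the predicted outlines.

```bash
python3 - <<'E'
from h import *
A=att(-13.5)
robot.servo_line([.45,.335,.30],attitude=A,max_speed=.04)
robot.servo_line([.4992,.1993,.28],attitude=A,max_speed=.07)
robot.servo_line([.4992,.1993,.200],attitude=A,max_speed=.06,f_stop=5); robot.dwell(.3)
o=sensors.get_obs(); p=o['tcp_pos']; print(o['time_s'],p,o['q'].round(1),torq(30))
B=p+Q@np.array([-.0008,-.0003,-.133]); tub=np.array([.4984,.1991,0]); print(B)
bx=lambda c,x,y,z:[c+Q@np.array([sx*x/2,sy*y/2,z]) for sx,sy in((-1,-1),(-1,1),(1,1),(1,-1))]
out=[]
for n,(x0,y0,w,h) in (('side',(225,105,100,150)),('wrist',(100,40,300,225))):
    f=grab(n,n+'5'); 
    ims=f['frame'][y0:y0+h,x0:x0+w]; s=min(400/w,600/h) if n=='side' else 400/w
    im=cv2.resize(ims,None,fx=s,fy=s,interpolation=cv2.INTER_CUBIC); clean=im.copy()
    for P,c in ((bx(B,.09,.1,0),(0,0,255)),(bx(B,.09,.1,.055),(0,255,255)),(bx(tub,.097,.107,.054),(255,0,0)),([B+Q@np.array([0,-.05,.113]),B+Q@np.array([0,.05,.113])],(0,255,0))):
        q=((proj(f,P)-[x0,y0]+.5)*s).astype(int); cv2.polylines(im,[q.reshape(-1,1,2)],True,c,1)
    out.append((im,clean))
W=np.zeros((600,800,3),np.uint8); a=out[0][0]; W[:a.shape[0],:a.shape[1]]=a[:600,:400]
b=out[1]; W[:300,400:]=b[0][:300,:400]; W[300:,400:]=b[1][:300,:400]
cv2.imwrite('pics/hover.png',W)
E
```

```text
22.7917 [0.49926298 0.19934097 0.20019366] [ 22.8  15.4 114.4  -7.   37.5 -66.5] (array([ 0.0046,  0.2969, -0.0003]), array([0.0052, 0.0042, 0.0043]), array([ 0.09, -0.01, -5.69]))
[0.49848803 0.19898116 0.06719366]
```

View pics/hover.png

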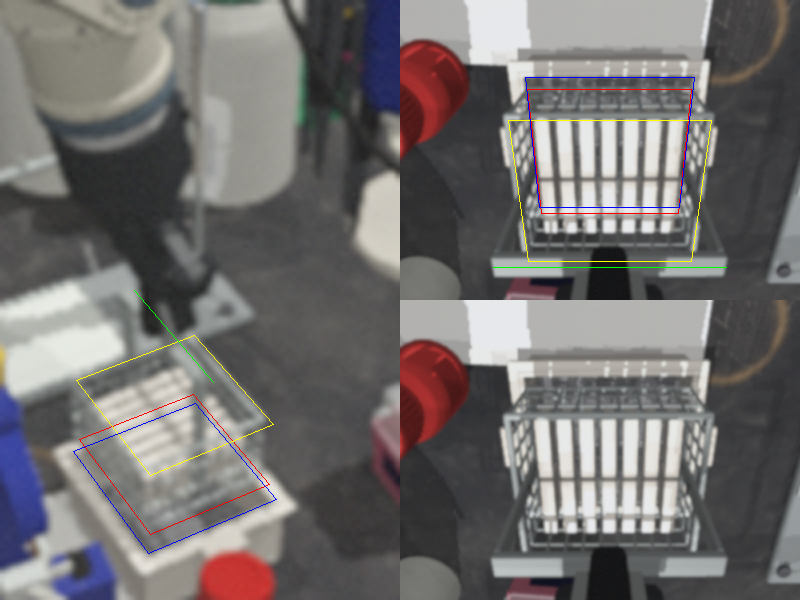

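The hover view shows the basket square over the tub. Its front rim is at row 113 against a predicted 121, so I'll extract the row profile of the front wires and the tub edge numerically before lowering.

```bash
python3 - <<'E'
from h import *
def prof(tag,y0,y1,x0,x1):
    g=cv2.cvtColor(load(tag)['frame'],cv2.COLOR_BGR2GRAY).astype(float); print(tag,y0,[int(v) for v in g[y0:y1,x0:x1].mean(1)])
prof('wrist5',78,136,200,300)
prof('w2',118,152,215,295)
prof('w2',118,152,206,212)
prof('w3',98,135,200,310)
def pred(tag,tcp,C,label):
    f=load(tag)
    for n,v in (('rimF',(-.045,0,.055)),('botF',(-.045,0,0)),('bar',(0,0,.113))): print(label,n,proj(f,C+Q@np.array(v)).round(1).tolist())
pred('w2',0,np.array([.4718,.413,.1472-.113]),'w2 level')
p=np.array([.49926,.19934,.20019]); B=p+Q@np.array([-.0008,-.0003,-.133]); pred('wrist5',0,B,'w5')
f=load('wrist5'); t=np.array([.4984,.1991,0])
for n,v in (('tubFin',(-.0485,0,.054)),('tubFout',(-.0585,0,.054)),('floorF',(-.0485,0,.013)),('tubBack',(.0485,0,.054))): print(n,proj(f,t+Q@np.array(v)).round(1).tolist())
E
```

```text
wrist5 78 [135, 130, 123, 115, 110, 111, 120, 145, 169, 181, 181, 178, 176, 176, 175, 174, 177, 175, 161, 134, 107, 92, 86, 85, 85, 87, 93, 103, 111, 111, 102, 96, 94, 98, 103, 105, 105, 106, 105, 106, 116, 131, 128, 111, 99, 99, 108, 123, 133, 136, 139, 155, 177, 186, 188, 189, 188, 188]
w2 118 [51, 51, 51, 51, 51, 54, 65, 85, 109, 128, 138, 148, 160, 162, 152, 136, 125, 115, 108, 109, 115, 121, 126, 130, 134, 130, 117, 118, 143, 174, 188, 192, 192, 190]
w2 118 [62, 61, 60, 58, 56, 57, 59, 64, 74, 87, 95, 97, 95, 93, 92, 95, 98, 97, 104, 113, 114, 111, 115, 130, 145, 146, 130, 113, 107, 111, 116, 119, 123, 124]
w3 98 [102, 102, 101, 101, 101, 102, 111, 125, 137, 139, 128, 112, 101, 104, 115, 116, 103, 90, 87, 96, 112, 120, 114, 105, 101, 103, 112, 128, 142, 147, 143, 138, 141, 151, 160, 165, 168]
w2 level rimF [[255.3, 145.4]]
w2 level botF [[255.4, 137.2]]
w2 level bar [[255.3, 215.8]]
w5 rimF [[256.9, 129.6]]
w5 botF [[256.8, 106.3]]
w5 bar [[257.2, 240.4]]
tubFin [[256.9, 97.7]]
tubFout [[256.9, 85.4]]
floorF [[256.8, 87.0]]
tubBack [[257.0, 195.1]]
```

The tub rim at rows 85 to 97.5 and the basket's bottom front wire at row 106.5 both match the prediction to within 0.3 px, so the fit is centred. Lowering with force watch.

```bash
python3 - <<'E'
from h import *
A=att(-13.5); x,y=.4992,.1993
for z in (.186,.176,.166,.158,.152,.149):
    st=robot.servo_line([x,y,z],attitude=A,max_speed=.025,f_stop=3); t=torq(15); print(z,st,sensors.get_obs()['tcp_pos'].round(4),t[2],t[0])
    if st: break
print(sensors.get_obs()['time_s'])
E
```

```text
0.186 False [0.4994 0.1994 0.1862] [ 0.21  0.03 -5.63] [-0.0005  0.2901 -0.004 ]
0.176 False [0.4992 0.1993 0.176 ] [ 0.96 -0.04 -6.02] [-0.0032  0.091   0.0267]
0.166 False [0.4993 0.1993 0.166 ] [ 1.92 -0.07 -6.53] [ 0.0084 -0.2105  0.0238]
0.158 False [0.4993 0.1993 0.1579] [ 3.31  0.23 -7.48] [ 0.0869 -0.575   0.025 ]
0.152 True [0.4996 0.1994 0.1555] [ 2.92  0.27 -5.55] [ 0.118  -0.4538  0.0075]
26.25
```

A +x force is building, so the basket's front is rubbing the tub's front wall. I'll shift it in +x to relieve it.

```bash
python3 - <<'E'
from h import *
A=att(-13.5); x,y=.4992,.1993
for d,z in ((0,.160),(.001,.160),(.002,.160),(.003,.160),(.004,.160)):
    p=np.array([x,y,z])+Q@np.array([d,0,0]); robot.servo_line(p,attitude=A,max_speed=.02); t=torq(15); print(d,z,t[2],t[0])
    if t[2][0]<.3: break
f=grab('wrist','w6'); g=cv2.cvtColor(f['frame'],cv2.COLOR_BGR2GRAY).astype(float)
print([int(v) for v in g[60:150,200:300].mean(1)]); p=sensors.get_obs()['tcp_pos']; B=p+Q@np.array([-.0008,-.0003,-.133]); t=np.array([.4984,.1991,0])
for n,v in (('rimF',B+Q@np.array((-.045,0,.055))),('bar',B+Q@np.array((0,0,.113))),('tubFin',t+Q@np.array((-.0485,0,.054))),('tubFout',t+Q@np.array((-.0585,0,.054)))): print(n,proj(f,v).round(1).tolist())
print([int(v) for v in g[225:255,190:200].mean(1)],sensors.get_obs()['time_s'])
E
```

```text
0 0.16 [ 3.12 -0.29 -3.4 ] [-0.1183 -0.5031  0.0092]
0.001 0.16 [ 1.65 -0.03 -4.89] [-0.0178 -0.1346  0.0179]
0.002 0.16 [ 0.11  0.14 -5.68] [ 0.0012  0.3096 -0.0037]
[178, 178, 178, 178, 178, 178, 178, 178, 178, 178, 178, 178, 178, 178, 178, 178, 178, 178, 178, 177, 176, 172, 164, 154, 143, 135, 130, 125, 117, 111, 109, 109, 109, 110, 121, 151, 188, 211, 218, 220, 220, 220, 220, 217, 207, 197, 192, 183, 160, 127, 100, 96, 101, 100, 93, 88, 87, 94, 113, 130, 128, 111, 98, 97, 107, 122, 133, 134, 134, 149, 171, 181, 185, 187, 186, 184, 183, 182, 182, 182, 183, 183, 183, 183, 183, 185, 185, 184, 182, 181]
rimF [[257.0, 129.7]]
bar [[257.2, 240.3]]
tubFin [[257.2, 109.7]]
tubFout [[257.2, 95.6]]
[154, 132, 115, 100, 89, 85, 89, 102, 129, 158, 174, 180, 180, 180, 180, 183, 186, 189, 190, 190, 188, 173, 135, 87, 59, 52, 52, 51, 51, 51] 27.55
```

```bash
python3 - <<'E'
from h import *
A=att(-13.5); x,y=.4992,.1993
for d in (.0035,.005,.006,.007,.008,.009):
    p=np.array([x,y,.160])+Q@np.array([d,0,0]); robot.servo_line(p,attitude=A,max_speed=.02); t=torq(15); print(d,t[2],t[0])
    if t[2][0]<-.8: break
print(sensors.get_obs()['time_s'])
E
```

```text
0.0035 [-0.03  0.09 -5.47] [-0.0023  0.2971 -0.0096]
0.005 [-0.13 -0.14 -5.66] [-0.0036  0.2942  0.0047]
0.006 [-0.06 -0.15 -5.67] [-0.0065  0.2953  0.0102]
0.007 [ 0.01  0.1  -5.87] [ 0.0049  0.2978 -0.0077]
0.008 [-1.88 -0.04 -4.92] [0.0418 0.7153 0.0215]
29.425
```

The free range is +1.9 to +7.1 mm, so the centre is at +4.5 mm. Continuing down there.

```bash
python3 - <<'E'
from h import *
A=att(-13.5); x,y=.4992,.1993
for z in (.160,.156,.153,.150,.148,.146,.144,.142,.140):
    p=np.array([x,y,z])+Q@np.array([.0045,0,0]); st=robot.servo_line(p,attitude=A,max_speed=.02,f_stop=2.5); t=torq(15); print(z,st,sensors.get_obs()['tcp_pos'].round(4),t[2],t[0])
    if st or abs(t[2][0])>1.5 or t[2][2]>-3.5: break
print(sensors.get_obs()['time_s'])
E
```

```text
0.16 False [0.5039 0.1997 0.1601] [ 0.07 -0.04 -5.47] [ 0.0068  0.2792 -0.0045]
0.156 False [0.5037 0.1997 0.156 ] [ 0.04 -0.15 -5.59] [-0.0044  0.2913  0.0054]
0.153 False [0.5037 0.1997 0.153 ] [ 0.05 -0.04 -5.54] [-0.0052  0.2842 -0.0069]
0.15 False [0.5037 0.1996 0.15  ] [ 0.06  0.02 -5.61] [-0.0011  0.2898  0.0096]
0.148 False [0.5037 0.1996 0.148 ] [ 0.26  0.14 -5.74] [0.0074 0.2887 0.0085]
0.146 False [0.5037 0.1996 0.146 ] [ 0.11  0.02 -5.84] [-0.0026  0.3021 -0.0031]
0.144 False [0.5037 0.1996 0.144 ] [ 0.    0.08 -5.66] [0.0068 0.2895 0.0033]
0.142 False [0.5037 0.1996 0.142 ] [-0.16  0.2  -5.85] [ 0.0093  0.3035 -0.0011]
0.14 False [0.5037 0.1997 0.14  ] [-0.07  0.16 -5.69] [-0.0072  0.2949 -0.0083]
33.075
```

```bash
python3 - <<'E'
from h import *
A=att(-13.5); x,y=.4992,.1993
for z in np.arange(.139,.126,-.001):
    p=np.array([x,y,z])+Q@np.array([.0045,0,0]); st=robot.servo_line(p,attitude=A,max_speed=.02,f_stop=3.5); t=torq(12); print(z.round(3),st,sensors.get_obs()['tcp_pos'].round(4),t[2],t[0])
    if st or abs(t[2][0])>1.5 or t[2][2]>-2.5: break
print(sensors.get_obs()['time_s'])
E
```

```text
0.139 False [0.5037 0.1996 0.139 ] [ 0.06 -0.19 -5.43] [ 0.0047  0.3079 -0.0027]
0.138 False [0.5037 0.1996 0.138 ] [-0.22  0.18 -5.69] [-0.0011  0.302  -0.0033]
0.137 False [0.5039 0.1997 0.1371] [ 0.37  0.12 -4.55] [0.0114 0.2354 0.0019]
0.136 False [0.5039 0.1997 0.1362] [ 0.43 -0.16 -2.35] [-0.0557  0.2114 -0.0091]
34.475
```

Mat contact came at z ≈ 0.137, which matches the fixed-camera grip height of 0.181. I'll settle the basket, relax the grip, release and lift off.

```bash
python3 - <<'E'
from h import *
A=att(-13.5); x,y=.4992,.1993
for z in (.1355,.135,.1345,.134):
    p=np.array([x,y,z])+Q@np.array([.0045,0,0]); robot.servo_line(p,attitude=A,max_speed=.02); t=torq(12); print(z,t[2],t[0])
    if t[2][2]>-.9: break
robot.command_gripper(0.0,20); robot.dwell(.4); print('relaxed',torq(12)[2])
robot.command_gripper(0.022); robot.dwell(.3); print('open',torq(12)[2],sensors.get_obs()['finger_gap'])
robot.command_gripper(0.05); robot.dwell(.2); print(torq(12)[2])
p=sensors.get_obs()['tcp_pos']; print(robot.servo_line([p[0]-.005,p[1],p[2]+.06],attitude=A,max_speed=.05,f_stop=4))
print(robot.servo_line([p[0]-.01,p[1],.30],attitude=Rz(YAW),max_speed=.12,f_stop=5))
print(torq(20)[2],sensors.get_obs()['time_s'],sensors.get_obs()['tcp_pos'])
f=grab('wrist','w7'); g=cv2.cvtColor(f['frame'],cv2.COLOR_BGR2GRAY)
# predicted level basket in the tub vs image bar
for zb in (.011,):
    C=np.array([.4984,.1991,zb])
    P=[C+Q@np.array(v) for v in ([0,-.05,.113],[0,.05,.113],[-.045,-.05,.055],[-.045,.05,.055],[-.013,0,.158],[.013,0,.158],[0,.025,.113])]
    q=proj(f,P); print(q.round(1).tolist())
m=q[6].round().astype(int); print(m,[int(v) for v in g[m[1]-15:m[1]+16,m[0]-3:m[0]+4].mean(1)])
l,r=q[0].round().astype(int),q[1].round().astype(int)
print([int(v) for v in g[l[1]-2:l[1]+3,l[0]-10:l[0]+11].mean(0)],[int(v) for v in g[r[1]-2:r[1]+3,r[0]-10:r[0]+11].mean(0)])
grab('side','s7'); grab('top','t7')
E
```

```text
0.1355 [ 0.86 -0.34 -0.3 ] [-0.0909  0.1087  0.0017]
relaxed [ 1.53  0.09 -0.21]
open [-0.19  0.24  0.04] 0.02194620495834572
[ 0.07  0.04 -0.13]
False
False
[ 0.04 -0.17 -0.19] 39.4333 [0.49313029 0.19953137 0.29925983]
[[210.0, 182.4], [302.5, 182.3], [215.2, 133.7], [297.3, 133.6], [256.2, 182.3], [256.2, 208.5], [279.4, 182.3]]
[279 182] [124, 142, 156, 163, 169, 174, 176, 177, 177, 174, 160, 143, 152, 169, 177, 180, 183, 185, 187, 188, 184, 182, 184, 186, 181, 164, 133, 106, 97, 96, 95]
[59, 61, 61, 62, 63, 64, 71, 109, 172, 220, 231, 229, 217, 193, 185, 191, 195, 195, 195, 194, 194] [186, 186, 186, 186, 184, 181, 186, 208, 225, 230, 224, 194, 130, 75, 60, 59, 59, 60, 61, 61, 62]
```

Released cleanly at the expected height: the grip comes out at 0.150, as it should on the mat. Last comes a numeric check of tab position and uprightness, plus the bottle.

```bash
python3 - <<'E'
from h import *
robot.servo_line([.42,.24,.36],attitude=Rz(YAW),max_speed=.15)
s=grab('side','s8'); C=np.array([.4984,.1991,.011]); g=cv2.cvtColor(s['frame'],cv2.COLOR_BGR2GRAY)
print('pred tab bottom/centre/top',proj(s,[C+[0,0,h] for h in (.113,.139,.158)]).round(1).tolist())
for th in (0,3): # axis line if tilted
    M=Q@Ro.from_euler('y',th,degrees=True).as_matrix()@Q.T; print(th,(proj(s,[C+M@np.array([0,0,.158])])-proj(s,[C+M@np.array([0,0,.118])])).round(2).tolist())
c=proj(s,C+[0,0,.139])[0].astype(int); w=g[c[1]-18:c[1]+16,c[0]-14:c[0]+15]
m=(w<70).astype(np.uint8); n,lab,st,ce=cv2.connectedComponentsWithStats(m)
for i in range(1,n):
    if st[i,4]>15: print('blob',st[i]+[c[0]-14,c[1]-18,0,0,0],(ce[i]+[c[0]-14,c[1]-18]).round(1))
for r in m: print(''.join('.#'[v] for v in r))
a,b=load('side0')['frame'],s['frame']; print('bottle diff',np.abs(a[200:245,165:198].astype(int)-b[200:245,165:198]).mean())
a,b=load('top0')['frame'],grab('top','t8')['frame']; print('bottle diff top',np.abs(a[245:268,212:234].astype(int)-b[245:268,212:234]).mean())
print(sensors.get_obs()['time_s'])
E
```

```text
pred tab bottom/centre/top [[267.8, 204.5], [267.7, 197.1], [267.7, 191.6]]
0 [[-0.03, -11.54]]
3 [[0.74, -11.79]]
blob [263 192  11  15 130] [268.1 198.5]
.............................
.............................
.............................
.............................
.............................
.............................
.............................
.............................
.............................
.............................
.............................
........................##...
......................###....
...............######....#..#
............#########....#.##
...........##########.......#
..........###########........
...........##########......##
...........##########.......#
...........##########........
...........##########........
...........##########........
...........##########........
..........##########.........
..........#########..........
...#......########...........
..........######.............
.............#...............
.............................
.............................
.............................
.............................
.............................
.............................
bottle diff 5.494949494949495
bottle diff top 12.123847167325428
40.525
```

```bash
python3 - <<'E'
from h import *
for n in ('side0','s8','top0','t8'):
    h=cv2.cvtColor(load(n)['frame'],cv2.COLOR_BGR2HSV); m=cv2.inRange(h,(5,150,100),(20,255,255)); r=(slice(195,225),slice(165,195)) if n[0]=='s' else (slice(240,270),slice(208,238))
    y,x=np.nonzero(m[r]); print(n,len(x),x.mean().round(1),y.mean().round(1))
robot.dwell(.5); print(workorder.finish_job())
E
```

```text
side0 244 12.4 16.2
s8 244 12.4 16.1
top0 143 14.0 17.0
t8 144 14.0 17.0
the job is handed in; nothing more can be done
None
```

The basket is off the hook, released and standing upright at mat height in the rinse tub, the bottle hasn't moved, and the job was handed in at about 41 s; on the way in it tilted in the grip and rubbed the tub's front wall at about 3 N, both corrected before release.

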